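# Load the engraving machine, slide its sled home and shift it into drive

### The arm

A 6-joint arm with a two-finger parallel gripper is mounted at the origin on the work surface. World frame = base frame: x ahead of the robot, y to its left, z up, the work surface at z = 0. Lengths are in m, angles in rad, forces in N, time in s.
With the tool pointing down it reaches from about 0.35 to 0.775 m from the base axis. Payload 5.5 kg.
Tool frame: the origin (TCP) lies midway between the tips of the shut fingers; the grasp point (between the pads) lies 19 mm behind it (bot.grip_depth is the distance from the TCP to the grasp point, in m); z points along the fingers, y is the line along which they close (so a half turn about z gives the same grasp; the last joint's range is limited). The gripper opens to 85 mm and grips with 20 to 120 N. Pads are 22 mm wide; open, the fingers measure 114 mm over their backs; the gripper's body (76 mm by 85 mm) begins 54 mm behind the grasp point. The pads swing forward as they close: fully open they stand 13 mm farther back than shut.
Start: joints at [-1.246, 0.313, 0.046, 1.304, 0, 1.431], TCP at [0.258, -0.514, 0.231] pointing down, gripper open.
Joint ranges: [-2.76, 2.76], [-0.86, 1.69], [-1.03, 1.26], [-2.2, 2.34], [-1.47, 1.5], [-3.14, 3.14]. Speed limits (rad/s): [2.57, 2.57, 3.14, 3.14, 3.14, 3.14].

### API

Orientations are given as a rotation vector (axis times angle).
In Python, from plant import bot gives the robot as it stands.
- The arm moves only by the tool drive_effector, called after "Emit:" by a JSON object that holds its "fn" and its "kwargs", one argument or row to a line. Schema: {"type":"object","properties":{"motion":{"type":"array","items":{"type":"array","items":{"type":"number"},"minItems":7,"maxItems":7},"minItems":1,"maxItems":12},"squeeze":{"type":"number"},"only":{"type":"string"},"quiet":{"type":"boolean"},"lines":{"type":"string"}},"required":["motion"],"additionalProperties":false}. motion is a list of rows, 1 to 12 of them, each of 7 numbers: the finger opening in m, then dx, dy, dz in fractions of the full range, 1 being 0.8 m, then a rotation vector rx, ry, rz in fractions of the full range, 1 being 2 pi rad; each row is the pose to reach, as a shift and turn from the pose commanded when the call began, along the tool's axes at that moment; what a row does not reach only later rows make up. A row lasts 1/10 s, in which the tool goes at most 0.05 m and 0.15 rad, less where a joint would pass 70% of its speed; a pose out of reach is approached as far as the arm can. The fingers move at their own pace and stop on an object; squeeze is the grip in N (left out, the last holds). Time passes only in rows, so rows that do not move let the fingers close. The tool returns the time, the measured TCP pose, the force, the opening and the grip force at its end. only (a regular expression) keeps the lines of the reply that match it, lines (a string "A,B") keeps lines A to B, and quiet returns only ok. A shift or turn number past 1, either way, is cut back to 1. Input that does not fit is refused with a message, and nothing moves.
- bot.read_state(): the state, without advancing time (a new reading comes with each control period).
- bot.read_camera(name): name is "side" or "top"; returns the picture (384x512x3 uint8, blue, green, red); there is no depth.
- bot.get_calibration(name): a dict with "fov_y" (degrees; the focal length in pixels is half the picture's height over the tangent of half this angle, whatever the lens; pixels are square), "cx", "cy" (the principal point, pixels), "D" ([k1, k2, p1, p2, k3] as OpenCV has them; the pictures are not rectified), "world_from_camera" (4x4, takes a point from camera to world coordinates). Camera axes: x right, y up, looking along -z (the intrinsics and any distortion apply to the point x, -y, -z); pixel columns grow to the right and rows downward; lengths in m; the calibration is good to about 2 mm. A picture is of the moment at which its call begins. get_calibration takes no time and is no camera call.
- bot.finish_job(): hands the job in; it is judged then, once.
The state is a dict: "time": time; "joint_positions": joint angles; "joint_vel": joint speeds; "joint_efforts": joint torques, N m; "eef_pos": TCP position; "orientation": TCP orientation; "ft_force": force on the tool from outside, world axes, zero at the start; "torque": the same for the moment, N m; "gripper_width": finger opening in m; "grasp_force": force on a finger pad.
Only numpy, scipy, OpenCV 4.12 (cv2) and the standard library are available. Lean on these libraries where they do the work, as an engineer would, in place of code of your own. Each camera call takes 0.05 s, during which the arm holds its last target. There are 200 camera calls.

### The job

Get the engraving machine ready: lift the brass-faced block off the table and set it gently, face up, in the bed of the sled while the sled is at its loading end, then push the sled fully home under the engraving head, pushing on the red mark in the middle of its upright plate because it jams when pushed off-centre. Then shift the gearbox lever out of its left slot, across the neutral slot and forward to the end of the right slot, by the green dot. Leave the grey-faced block and all other things where they are.

Things in the scene. Friction and masses are not known exactly. Their poses are not given: they have to be found in the camera images.
- machine: green bench engraving machine, fixed, 223 mm high. Origin: centre of the underside of its bed (176 x 340 x 30 high). y axis: along two steel rails (tops 52 above the table, inner faces 144 apart). The sled slides from the loading end (+y) to home (-y) under a gantry covering y -162 to -108, x -125 to +125; the head's tip hangs 96 above the table
- travel (a joint): how far the sled has slid from its loading end, m: 0 = loading end, 0.160 = home, against a hard stop. Friction of about 3 N; it stays where it is left
- bed (a point): centre of the sled's bed, on its flat surface 48 mm above the table; axes as the machine's. It takes the block with its length along y: 122 long (y) by 68 wide (x) between lips 6 high. The long sides have lips only near the corners (|y| 37 to 61), so fingers may come down at the middle. The push plate's inner face is 65 from here, at +y
- sled: the sled, an aluminium plate 132 mm (x) by 130 (y); origin at table height below the push mark. It rides on a short centre guide: pushed within 15 mm of its centre line it runs freely, farther off it turns a little and drags harder, and from about 45 mm off it cocks and jams for as long as it is pushed there, however hard; let go and it straightens itself
- push_mark (a point): middle of the top edge of the sled's upright push plate, on the face to push (facing the machine's +y), 95 mm above the table. The dark plate is 140 wide (x), 10 thick, 40 to 95 above the table, with a red stripe 16 wide at its middle. Push towards the machine's -y. At home this face is at y = -5 in the machine's frame, about 100 short of the gantry
- brass_block: block of dark wood with a brass face on top, 56 (x) x 110 (y) x 32 mm high, 0.3 to 0.65 kg; origin: centre of underside. It lies face up; either way round in the bed is right
- lever_pivot (a point): pivot of the lever, 20 mm above the table, in the middle of the grey gearbox (fixed, 124 along x, 108 along y, top plate 103 above the table). Axes of the gearbox: x = forward, y = left. The top plate has an H-shaped gate: two slots along x joined by a cross slot at the middle
- lever_knob (a point): centre of the lever's red ball knob (36 mm diameter), 145 from the pivot along the lever, 165 above the table when upright; stem 10 diameter. From the pivot, in the gearbox's axes, the knob stands at 145 x (sin drive, -sin cross cos drive, cos cross cos drive)
- drive (a joint): lever angle fore and aft, rad: -0.28 = back, 0 = neutral (the cross slot), +0.28 = forward end of a slot. Friction of 0.25 N m; it stays where it is left. It starts back of neutral
- cross (a joint): lever angle sideways, rad: -0.20 = left slot, +0.20 = right slot (towards the gearbox's -y). It can cross only while drive is within about 0.04 of 0. Friction of 0.2 N m. A green dot marks the forward end of the right slot, a white dot the back end of the left slot, where the lever starts
- grey_block: the other block, same size and wood but steel-grey face; leave it alone. Origin: centre of underside
- hammer: chasing hammer lying on the table, 260 long; bystander
- pencil_box: blue box 60 x 170 x 35 high on the table; bystander
- punch_can: steel can of 68 diameter, 100 high, with punches standing in it (165 high in all); bystander
- file_tin: red tin box 50 x 120 x 40 high on the table; bystander

How it is judged:
By the outcome, as a careful person would: the job done as asked, in the order asked, and still so for the second after the job is handed in, with the robot touching nothing.
It also fails if it takes over 69 s, if anything falls off the work surface, if the arm or the gripper's body presses on something with over 40 N, if the wrist force passes 120 N, or if a joint passes its speed limit or range.

## Working session

There is one attempt and no reset: what is moved stays moved. The work goes in short steps, Python scripts to look and compute and a tool call to move; the robot and the scene stay as the last step left them, time stands still between calls to the robot, and variables do not carry over. Pictures are saved under pics/ and viewed, at most 10 in all, crops included, and the job is handed in when it is done.

```bash
ls; mkdir -p pics
```

Run:
```python
from plant import bot
import cv2
for n in("top","side"):
    cv2.imwrite(f"pics/{n}0.png",bot.read_camera(n)); c=bot.get_calibration(n); print(n,c)
s=bot.read_state();print(s["time"],s["eef_pos"],s["orientation"],s["gripper_width"],bot.grip_depth)
```

```text
pics
plant.py
top {'fov_y': 54.9055756346534, 'cx': 258.06017891187486, 'cy': 189.3867658718566, 'D': array([-0.09350897,  0.        ,  0.        ,  0.        ,  0.        ]), 'world_from_camera': array([[ 0.0061732 ,  0.98733985, -0.15849893,  0.42337716],
       [-0.99967795,  0.00219173, -0.02528238, -0.03353528],
       [-0.02461492,  0.15860396,  0.9870354 ,  1.04598858],
       [ 0.        ,  0.        ,  0.        ,  1.        ]])}
side {'fov_y': 46.62860126473607, 'cx': 262.7808693246567, 'cy': 190.2149081869894, 'D': array([-0.12800002,  0.        ,  0.        ,  0.        ,  0.        ]), 'world_from_camera': array([[-0.72482793,  0.43755815, -0.5321347 , -0.01782285],
       [-0.68892783, -0.45843957,  0.56143709,  0.57645046],
       [ 0.00170977,  0.77354768,  0.63373579,  0.80973741],
       [ 0.        ,  0.        ,  0.        ,  1.        ]])}
0.1 [ 0.25759358 -0.51356356  0.23050409] [-3.05555397e+00 -7.23173878e-01  2.50748002e-04] 0.08529735963926041 0.0187
```

View pics/top0.png

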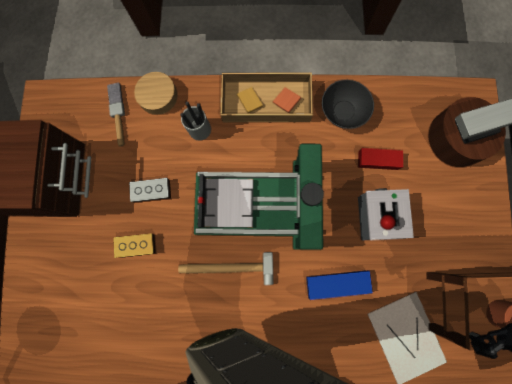

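View pics/side0.png

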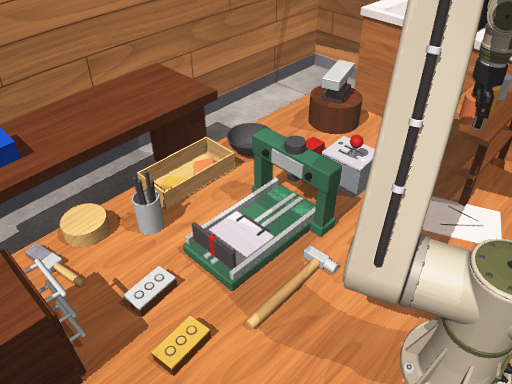

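Top view: brass block (134,245), machine (250,204) with its loading end to the left (+y), plate and red mark at about (200,200), gearbox (388,215) with knob (387,223) and green dot (394,196). The side view agrees.

Create h.py:
```python
import numpy as np, cv2
from plant import bot
def cal(n):
    c=bot.get_calibration(n); f=192/np.tan(np.radians(c["fov_y"]/2))
    return np.array([[f,0,c["cx"]],[0,f,c["cy"]],[0,0,1]]),c["D"],c["world_from_camera"]
def ray(n,p):
    K,D,T=cal(n); u=cv2.undistortPoints(np.float64(p).reshape(-1,1,2),K,D).reshape(-1,2)
    d=np.c_[u[:,0],-u[:,1],-np.ones(len(u))]@T[:3,:3].T
    return T[:3,3],d
def plane(n,p,z):
    o,d=ray(n,p); return (o+d*((z-o[2])/d[:,2])[:,None])
def tri(p,q):
    a,d=ray("top",p); b,e=ray("side",q); d=d[0];e=e[0]
    s=np.linalg.lstsq(np.c_[d,-e],b-a,rcond=None)[0]; P,Q=a+s[0]*d,b+s[1]*e
    return (P+Q)/2,np.linalg.norm(P-Q)
def blobs(im,lo,hi,mn=8):
    m=cv2.inRange(cv2.cvtColor(im,cv2.COLOR_BGR2HSV),lo,hi)
    n,l,s,c=cv2.connectedComponentsWithStats(m)
    return m,[(c[i].round(1),s[i]) for i in range(1,n) if s[i][4]>=mn]
```

Run:
```python
from h import *
np.set_printoptions(precision=4,suppress=True)
t=cv2.imread("pics/top0.png"); s=cv2.imread("pics/side0.png")
m,_=blobs(t,(20,120,120),(32,255,255))
m[:,:100]=0;m[:,170:]=0;m[:220]=0;m[270:]=0
m=cv2.morphologyEx(m,cv2.MORPH_CLOSE,np.ones((9,9)))
r=cv2.minAreaRect(cv2.findNonZero(m)); print("brass",r); b=cv2.boxPoints(r)
P=plane("top",b,.032); print(P,P.mean(0),np.linalg.norm(np.diff(P,axis=0),axis=1))
for nm,im in(("top",t),("side",s)):
    for lo,hi in(((0,150,90),(6,255,255)),((174,150,90),(180,255,255)),((50,80,60),(90,255,255))):
        print(nm,lo,[(c,list(q)) for c,q in blobs(im,lo,hi)[1]])
c=cv2.hconcat([cv2.resize(t[140:255,185:330],None,fx=4,fy=4,interpolation=2)])
cv2.imwrite("pics/c1.png",c)
cv2.imwrite("pics/c2.png",cv2.hconcat([cv2.resize(t[180:250,350:420],(420,420),interpolation=2),cv2.resize(s[125:195,315:378],(378,420),interpolation=2)]))
```

```text
brass ((132.66986083984375, 245.11370849609375), (19.94245147705078, 38.78571319580078), 83.9909896850586)
[[0.4498 0.3991 0.032 ]
 [0.4626 0.2889 0.032 ]
 [0.4082 0.2806 0.032 ]
 [0.3951 0.3899 0.032 ]] [0.429  0.3396 0.032 ] [0.111  0.055  0.1101]
top (0, 150, 90) [(array([381.7, 157. ]), [np.int32(361), np.int32(148), np.int32(43), np.int32(20), np.int32(722)]), (array([199.8, 199.6]), [np.int32(198), np.int32(197), np.int32(5), np.int32(6), np.int32(24)]), (array([386.7, 222.2]), [np.int32(381), np.int32(216), np.int32(13), np.int32(13), np.int32(128)])]
top (174, 150, 90) []
top (50, 80, 60) [(array([309.8, 163.9]), [np.int32(299), np.int32(144), np.int32(23), np.int32(47), np.int32(854)]), (array([196.3, 201.9]), [np.int32(194), np.int32(176), np.int32(5), np.int32(52), np.int32(133)]), (array([276.2, 186.5]), [np.int32(253), np.int32(178), np.int32(43), np.int32(19), np.int32(687)]), (array([393.6, 195.4]), [np.int32(392), np.int32(194), np.int32(4), np.int32(4), np.int32(15)]), (array([310.3, 226.3]), [np.int32(300), np.int32(199), np.int32(22), np.int32(50), np.int32(968)]),
[... 550 characters left out ...]
08), np.int32(235), np.int32(8), np.int32(21), np.int32(97)])]
side (174, 150, 90) []
side (50, 80, 60) [(array([277.7, 194.6]), [np.int32(183), np.int32(128), np.int32(159), np.int32(163), np.int32(3345)]), (array([340.5, 142.5]), [np.int32(339), np.int32(142), np.int32(4), np.int32(2), np.int32(8)]), (array([269.8, 173.4]), [np.int32(267), np.int32(164), np.int32(5), np.int32(18), np.int32(37)]), (array([266. , 201.7]), [np.int32(240), np.int32(184), np.int32(53), np.int32(36), np.int32(669)]), (array([279.3, 208.9]), [np.int32(259), np.int32(195), np.int32(40), np.int32(29), np.int32(76)]), (array([289.8, 217.1]), [np.int32(266), np.int32(199), np.int32(49), np.int32(37), np.int32(607)])]
```

View pics/c1.png

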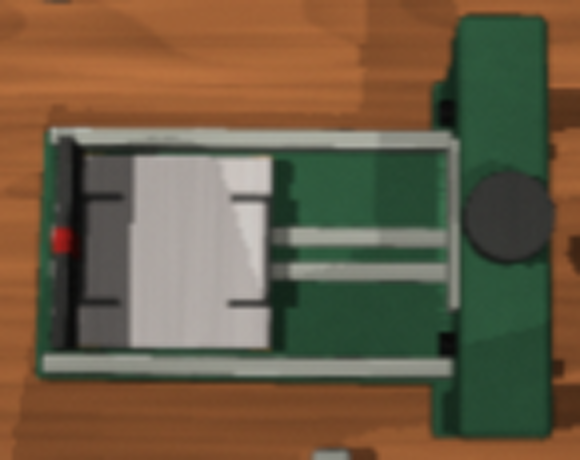

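View pics/c2.png

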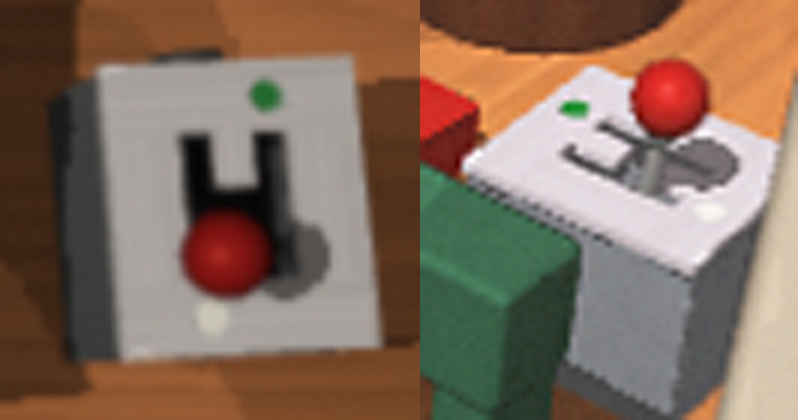

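Crops: rails run (50,136)-(452,139) and (44,362)-(450,368), red mark (62,240), sled front edge (270,155)-(268,348). Gearbox top corners (98,67), (352,55), (382,345), (120,360). The lever is in the left-back slot.

Run:
```python
from h import *
np.set_printoptions(precision=4,suppress=True)
f=lambda p,k,o:np.array(p,float)/k-.5+.5/k+np.array(o)
A=lambda p:f(p,4,(185,140)); B=lambda p:f(p,6,(350,180))
R=plane("top",A([(50,136),(452,139),(44,362),(450,368)]),.052);print("rails",R)
for a,b in((0,1),(2,3)): d=R[a]-R[b]; print(np.degrees(np.arctan2(-d[0],d[1])))
d=R[0]-R[2];print("sep",np.linalg.norm(d),np.degrees(np.arctan2(d[1],d[0])))
print("sled front",plane("top",A([(270,155),(268,348)]),.048))
print("plate top ends",plane("top",A([(66,138),(60,350)]),.095))
print("mark",plane("top",[(199.8,199.6)],.095), "side face z.09", plane("side",[(212.5,236)],.095))
G=plane("top",B([(98,67),(352,55),(382,345),(120,360)]),.103);print("gear",G,G.mean(0))
print(np.linalg.norm(G-np.roll(G,-1,0),axis=1))
for a,b in((0,3),(1,2)): e=G[a]-G[b]; print(np.degrees(np.arctan2(e[1],e[0])))
for a,b in((0,1),(3,2)): e=G[a]-G[b]; print(np.degrees(np.arctan2(-e[0],e[1])))
print("dots",plane("top",B([(265,95),(212,318)]),.103))
print("knob",tri((386.7,222.2),(356.2,140.5)))
m=.429,.3396
print("brass side check")
s=cv2.imread("pics/side0.png");mm,_=blobs(s,(20,120,100),(32,255,255));mm[:310]=0;mm[:,:140]=0;mm[:,220:]=0
mm=cv2.morphologyEx(mm,cv2.MORPH_CLOSE,np.ones((9,9)))
h=cv2.convexHull(cv2.findNonZero(mm)); q=cv2.approxPolyDP(h,4,True).reshape(-1,2);print(q,plane("side",q,.032))
```

```text
rails [[ 0.6267  0.1606  0.052 ]
 [ 0.6249 -0.1162  0.052 ]
 [ 0.4713  0.1598  0.052 ]
 [ 0.4688 -0.1133  0.052 ]]
-0.3823974748895234
-0.5176111750460165
sep 0.15545860099280503 0.29713110757728833
sled front [[0.6143 0.0085 0.048 ]
 [0.4819 0.0088 0.048 ]]
plate top ends [[0.6166 0.1415 0.095 ]
 [0.477  0.1412 0.095 ]]
mark [[0.5487 0.1429 0.095 ]] side face z.09 [[0.5521 0.1396 0.095 ]]
gear [[ 0.5719 -0.2884  0.103 ]
 [ 0.5773 -0.4001  0.103 ]
 [ 0.4523 -0.4065  0.103 ]
 [ 0.4464 -0.2932  0.103 ]] [ 0.512  -0.3471  0.103 ]
[0.1119 0.1252 0.1134 0.1255]
2.212793769192909
2.921572592272379
2.8152922970919265
2.9802231222434203
dots [[ 0.5598 -0.3608  0.103 ]
 [ 0.4641 -0.3333  0.103 ]]
knob (array([ 0.4866, -0.3185,  0.1654]), np.float64(0.0013499938186664793))
brass side check
[[208 329]
 [171 367]
 [152 352]
 [189 316]] [[0.4109 0.2839 0.032 ]
 [0.3976 0.3892 0.032 ]
 [0.4492 0.3956 0.032 ]
 [0.4627 0.2906 0.032 ]]
```

Add to h.py:
```python
from scipy.spatial.transform import Rotation as Ro
def go(*targets):  # x,y,z, yaw of tool x (deg); prints shift+turn in tool axes
    s=bot.read_state(); R=Ro.from_rotvec(s["orientation"])
    for x,y,z,a in targets:
        a=np.radians(a); c,q=np.cos(a),np.sin(a)
        T=Ro.from_matrix([[c,q,0],[q,-c,0],[0,0,-1]])
        print((R.inv().apply(np.array([x,y,z])-s["eef_pos"])).round(4),(R.inv()*T).as_rotvec().round(4))
```

```bash
python3 -c "
from h import *
go((.40,-.1,.25,70),(.429,.340,.20,96.8),(.429,.340,.1,96.8))"
```

```text
[ 0.3127 -0.3059 -0.0189] [-0.0015 -0.0008 -0.7569]
[ 0.5358 -0.6861  0.0317] [-1.3000e-03 -1.2000e-03 -1.2247e+00]
[ 0.5358 -0.686   0.1317] [-1.3000e-03 -1.2000e-03 -1.2247e+00]
```

The manual's scale: shifts go in shares of 0.8 m and turns go in shares of 2 pi rad. Converting my numbers, 0.3127 m / 0.8 = 0.3909, -0.3059 m / 0.8 = -0.3824, -0.757 rad / 6.2832 = -0.1205.

Emit:
{"fn": "drive_effector", "kwargs": {
  "motion": [
    [0.085,0.3909,-0.3824,-0.0236,0,0,-0.1205],
    [0.085,0.3909,-0.3824,-0.0236,0,0,-0.1205],
    [0.085,0.3909,-0.3824,-0.0236,0,0,-0.1205],
    [0.085,0.3909,-0.3824,-0.0236,0,0,-0.1205],
    [0.085,0.3909,-0.3824,-0.0236,0,0,-0.1205],
    [0.085,0.3909,-0.3824,-0.0236,0,0,-0.1205],
    [0.085,0.3909,-0.3824,-0.0236,0,0,-0.1205],
    [0.085,0.3909,-0.3824,-0.0236,0,0,-0.1205],
    [0.085,0.3909,-0.3824,-0.0236,0,0,-0.1205],
    [0.085,0.3909,-0.3824,-0.0236,0,0,-0.1205]
  ]
}}

```text
time: 1.1
eef_pos: [0.4006, -0.0964, 0.2503]
orientation: [-2.567, -1.81, -0.001]
ft_force: [0.1, -0.3, 0.1]
gripper_width: 0.0849
grasp_force: 0.0
```

```bash
python3 -c "
from h import *
go((.429,.340,.15,96.8))"
```

```text
[ 0.4206 -0.1197  0.1008] [ 1.000e-04 -1.100e-03 -4.609e-01]
```

In the tool's units: 0.4206 m / 0.8 = 0.5258, -0.1197 m / 0.8 = -0.1496, -0.461 rad / 6.2832 = -0.0734.

Emit:
{"fn": "drive_effector", "kwargs": {
  "motion": [
    [0.085,0.5258,-0.1496,0.126,0,0,-0.0734],
    [0.085,0.5258,-0.1496,0.126,0,0,-0.0734],
    [0.085,0.5258,-0.1496,0.126,0,0,-0.0734],
    [0.085,0.5258,-0.1496,0.126,0,0,-0.0734],
    [0.085,0.5258,-0.1496,0.126,0,0,-0.0734],
    [0.085,0.5258,-0.1496,0.126,0,0,-0.0734],
    [0.085,0.5258,-0.1496,0.126,0,0,-0.0734],
    [0.085,0.5258,-0.1496,0.126,0,0,-0.0734],
    [0.085,0.5258,-0.1496,0.126,0,0,-0.0734],
    [0.085,0.5258,-0.1496,0.126,0,0,-0.0734],
    [0.085,0.5258,-0.1496,0.126,0,0,-0.0734],
    [0.085,0.5258,-0.1496,0.126,0,0,-0.0734]
  ]
}}

```text
time: 2.3
eef_pos: [0.4315, 0.3346, 0.1492]
orientation: [2.095, 2.341, -0.002]
ft_force: [0.1, 0.2, 0.1]
gripper_width: 0.0848
grasp_force: 0.0
```

```bash
python3 -c "
from h import *
go((.4295,.340,.003,96.9))
cv2.imwrite('pics/a.png',bot.read_camera('side')[230:384,100:300].repeat(3,0).repeat(3,1))"
```

```text
[ 0.0058 -0.0013  0.1461] [-0.0008  0.0009 -0.0094]
```

View pics/a.png

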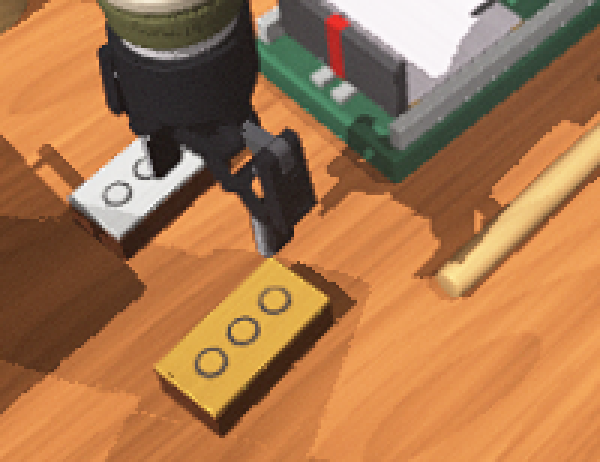

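The gripper hangs over the brass block, fingers straddling its sides. The remaining offset looks like lag, so I go straight down.

In the tool's units: 0.147 m / 0.8 = 0.1838, 0.135 m / 0.8 = 0.1688.

Emit:
{"fn": "drive_effector", "kwargs": {
  "motion": [
    [0.085,0,0,0.0625,0,0,0],
    [0.085,0,0,0.125,0,0,0],
    [0.085,0,0,0.15,0,0,0],
    [0.085,0,0,0.1688,0,0,0],
    [0.085,0,0,0.1838,0,0,0],
    [0.085,0,0,0.1838,0,0,0],
    [0.085,0,0,0.1838,0,0,0]
  ]
}}

```text
time: 3.05
eef_pos: [0.4322, 0.3353, 0.0031]
orientation: [2.095, 2.341, 0.001]
ft_force: [0.1, 0.9, 0.7]
gripper_width: 0.0848
grasp_force: 0.0
```

```bash
python3 -c "
from h import *
go((.4295,.340,.003,96.9))"
```

```text
[ 0.0049 -0.0021  0.0001] [ 0.0008 -0.0003 -0.0096]
```

In the tool's units: 0.005 m / 0.8 = 0.0063, -0.002 m / 0.8 = -0.0025, -0.01 rad / 6.2832 = -0.0016.

Emit:
{"fn": "drive_effector", "kwargs": {
  "motion": [
    [0.085,0.0063,-0.0025,0,0,0,-0.0016],
    [0.085,0.0063,-0.0025,0,0,0,-0.0016],
    [0.085,0.0063,-0.0025,0,0,0,-0.0016],
    [0.05,0.0063,-0.0025,0,0,0,-0.0016],
    [0.05,0.0063,-0.0025,0,0,0,-0.0016],
    [0.05,0.0063,-0.0025,0,0,0,-0.0016],
    [0.05,0.0063,-0.0025,0,0,0,-0.0016],
    [0.05,0.0063,-0.0025,0,0,0,-0.0016],
    [0.05,0.0063,-0.0025,0,0,0,-0.0016],
    [0.05,0.0063,-0.0025,0,0,0,-0.0016]
  ],
  "squeeze": 50
}}

```text
time: 4.05
eef_pos: [0.4294, 0.3407, 0.0028]
orientation: [2.082, 2.352, 0.001]
ft_force: [0.1, -0.2, 6.8]
gripper_width: 0.0549
grasp_force: 54.8
```

```bash
python3 -c "
from h import *
go((.4295,.340,.003,96.9))"
```

```text
[-0.0007  0.     -0.0002] [ 0.0009 -0.0003  0.0015]
```

In the tool's units: -0.147 m / 0.8 = -0.1838, -0.14 m / 0.8 = -0.175.

Emit:
{"fn": "drive_effector", "kwargs": {
  "motion": [
    [0.05,0,0,-0.025,0,0,0],
    [0.05,0,0,-0.075,0,0,0],
    [0.05,0,0,-0.125,0,0,0],
    [0.05,0,0,-0.175,0,0,0],
    [0.05,0,0,-0.1838,0,0,0],
    [0.05,0,0,-0.1838,0,0,0]
  ]
}}

```text
time: 4.65
eef_pos: [0.4292, 0.3406, 0.1493]
orientation: [2.082, 2.352, 0.001]
ft_force: [0.9, -0.4, -6.1]
gripper_width: 0.0552
grasp_force: 56.1
```

```bash
python3 -c "
from h import *
go((.5485,.073,.15,89.6))"
```

```text
[-0.2802  0.0859 -0.0007] [ 0.0009 -0.0004  0.129 ]
```

In the tool's units: -0.2802 m / 0.8 = -0.3503, -0.27 m / 0.8 = -0.3375, 0.129 rad / 6.2832 = 0.0205.

Emit:
{"fn": "drive_effector", "kwargs": {
  "motion": [
    [0.05,-0.05,0.0154,0,0,0,0.0032],
    [0.05,-0.1,0.0306,0,0,0,0.0064],
    [0.05,-0.15,0.046,0,0,0,0.0095],
    [0.05,-0.2,0.0613,0,0,0,0.0127],
    [0.05,-0.25,0.0766,0,0,0,0.0159],
    [0.05,-0.3,0.092,0,0,0,0.0183],
    [0.05,-0.3375,0.1035,0,0,0,0.0199],
    [0.05,-0.3503,0.1074,0,0,0,0.0205],
    [0.05,-0.3503,0.1074,0,0,0,0.0205],
    [0.05,-0.3503,0.1074,0,0,0,0.0205],
    [0.05,-0.3503,0.1074,0,0,0,0.0205]
  ]
}}

```text
time: 5.75
eef_pos: [0.547, 0.074, 0.1482]
orientation: [-2.226, -2.214, 0.002]
ft_force: [0.1, -0.4, -5.6]
gripper_width: 0.0551
grasp_force: 55.9
```

Run:
```python
from h import *
go((.5485,.073,.065,89.6))
s=bot.read_camera('side');t=bot.read_camera('top')
cv2.imwrite('pics/s2.png',s);cv2.imwrite('pics/t2.png',t)
cv2.imwrite('pics/b.png',cv2.hconcat([s[170:300,160:290].repeat(3,0).repeat(3,1),t[140:270,180:310].repeat(3,0).repeat(3,1)]))
```

```text
[-0.0011  0.0017  0.0832] [-0.0025 -0.0004  0.0016]
```

View pics/b.png

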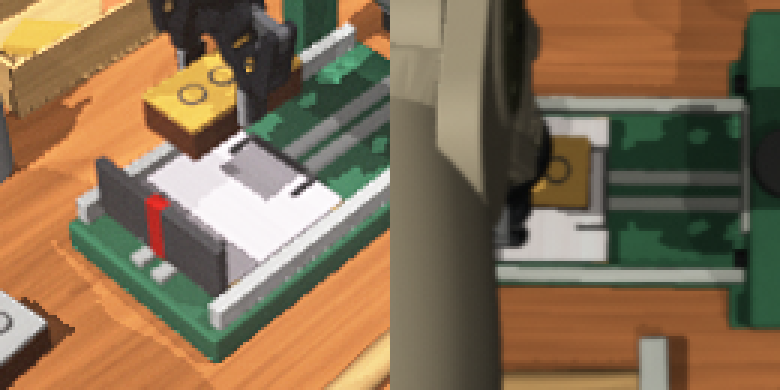

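The block hangs level over the bed; its front corners in the top view are near (246,185) and (246,209). I check them by ray before lowering.

Run:
```python
from h import *
np.set_printoptions(precision=4,suppress=True)
print(plane("top",[(245.6,185),(245.8,208.8)],.177))
t=cv2.imread("pics/t2.png");s=cv2.imread("pics/s2.png")
for n,im,z in(("top",t,.177),("side",s,.177)):
    m,_=blobs(im,(18,110,80),(32,255,255));m[:188 if n=="side" else 175]=0;m[240:]=0;m[:,:200]=0;m[:,260:]=0
    q=cv2.approxPolyDP(cv2.convexHull(cv2.findNonZero(m)),2,True).reshape(-1,2);print(n,q.tolist());print(plane(n,q,z))
g=cv2.cvtColor(t,cv2.COLOR_BGR2GRAY); print(g[182,225:260],g[222,225:260])
print(plane("side",[(160+292/3,170+254/3-0),(160+165/3,170+155/3)],.095))
```

```text
[[0.5735 0.0186 0.177 ]
 [0.5164 0.0174 0.177 ]]
top [[252, 235], [235, 235], [227, 203], [234, 186], [246, 188]]
[[0.4548 0.0022 0.177 ]
 [0.4545 0.0421 0.177 ]
 [0.53   0.0623 0.177 ]
 [0.571  0.0463 0.177 ]
 [0.5662 0.0175 0.177 ]]
side [[259, 189], [226, 213], [207, 202], [227, 188]]
[[0.5226 0.0186 0.177 ]
 [0.5174 0.1245 0.177 ]
 [0.5734 0.129  0.177 ]
 [0.5773 0.0659 0.177 ]]
[ 51  54  60  57  57  52  33  67 128 166 171 168 169 168 166 180 194 198
 199 198 198 200 202 199 197 199 194 154  67  42  42  41  43  59  75] [194 198 199 198 198 198 201 203 202 203 202 203 201 200 201 202 202 202
 203 206 205 205 205 203 202 199 170 103  50  42  44  58  72  74  72]
[[0.4397 0.1103 0.095 ]
 [0.5832 0.1043 0.095 ]]
```

In the tool's units: 0.0945 m / 0.8 = 0.1181, 0.093 m / 0.8 = 0.1163.

Emit:
{"fn": "drive_effector", "kwargs": {
  "motion": [
    [0.05,-0.0013,0.0031,0.0375,0,0,0],
    [0.05,-0.0013,0.0031,0.075,0,0,0],
    [0.05,-0.0013,0.0031,0.0938,0,0,0],
    [0.05,-0.0013,0.0031,0.1038,0,0,0],
    [0.05,-0.0013,0.0031,0.1113,0,0,0],
    [0.05,-0.0013,0.0031,0.1163,0,0,0],
    [0.05,-0.0013,0.0031,0.1181,0,0,0],
    [0.05,-0.0013,0.0031,0.1181,0,0,0]
  ]
}}

```text
time: 6.65
eef_pos: [0.5513, 0.0718, 0.0554]
orientation: [2.229, 2.213, 0.001]
ft_force: [-0.8, 0.9, -5.3]
gripper_width: 0.0553
grasp_force: 55.7
```

In the tool's units: 0.0035 m / 0.8 = 0.0044, 0.002 m / 0.8 = 0.0025.

Emit:
{"fn": "drive_effector", "kwargs": {
  "motion": [
    [0.05,-0.0013,0,0.0013,0,0,0],
    [0.05,-0.0013,0,0.0025,0,0,0],
    [0.05,-0.0013,0,0.0038,0,0,0],
    [0.05,-0.0013,0,0.0044,0,0,0]
  ]
}}

```text
time: 7.05
eef_pos: [0.5508, 0.0707, 0.0514]
orientation: [2.229, 2.213, 0.0]
ft_force: [-0.4, -0.1, -5.7]
gripper_width: 0.0552
grasp_force: 55.8
```

Emit:
{"fn": "drive_effector", "kwargs": {
  "motion": [
    [0.05,0,0,0.0006,0,0,0],
    [0.05,0,0,0.0013,0,0,0],
    [0.05,0,0,0.0013,0,0,0]
  ]
}}

```text
time: 7.35
eef_pos: [0.551, 0.0708, 0.0508]
orientation: [2.229, 2.213, 0.0]
ft_force: [0.2, -1.5, -1.6]
gripper_width: 0.0556
grasp_force: 56.3
```

Touched down (the load went from 5.7 N to 1.6 N at exactly the bed height). Now I release and rise.

Emit:
{"fn": "drive_effector", "kwargs": {
  "motion": [
    [0.057,0,0,0.0004,0,0,0],
    [0.06,0,0,0.0004,0,0,0],
    [0.065,0,0,0.0004,0,0,0],
    [0.075,0,0,0,0,0,0],
    [0.075,0,0,0,0,0,0],
    [0.075,0,0,0,0,0,0],
    [0.075,0,0,0,0,0,0],
    [0.075,0,0,-0.0375,0,0,0],
    [0.075,0,0,-0.0875,0,0,0],
    [0.075,0,0,-0.1375,0,0,0],
    [0.075,0,0,-0.15,0,0,0],
    [0.075,0,0,-0.15,0,0,0]
  ]
}}

```text
time: 8.55
eef_pos: [0.5523, 0.0708, 0.1725]
orientation: [2.227, 2.211, 0.005]
ft_force: [-1.1, -0.5, -1.3]
gripper_width: 0.075
grasp_force: 0.0
```

Run:
```python
from h import *
go((.5485,.19,.17,89.6))
```

```text
[ 0.1192 -0.0047  0.0025] [0.0047 0.0001 0.    ]
```

In the tool's units: 0.119 m / 0.8 = 0.1488, 0.092 m / 0.8 = 0.115.

Emit:
{"fn": "drive_effector", "kwargs": {
  "motion": [
    [0,0.05,-0.0013,0,0,0,0],
    [0,0.1,-0.0038,0,0,0,0],
    [0,0.1488,-0.0059,0.0031,0,0,0],
    [0,0.1488,-0.0059,0.0031,0,0,0],
    [0,0.1488,-0.0059,0.0031,0,0,0],
    [0,0.1488,-0.0059,0.0625,0,0,0],
    [0,0.1488,-0.0059,0.1125,0,0,0],
    [0,0.1488,-0.0059,0.115,0,0,0],
    [0,0.1488,-0.0059,0.115,0,0,0],
    [0,0.1488,-0.0059,0.115,0,0,0]
  ]
}}

```text
time: 9.55
eef_pos: [0.5483, 0.1894, 0.0801]
orientation: [2.229, 2.212, 0.003]
ft_force: [-0.7, -0.9, 0.3]
gripper_width: -0.0001
grasp_force: 0.0
```

Run:
```python
from h import *
s=bot.read_camera('side');t=bot.read_camera('top')
cv2.imwrite('pics/s3.png',s);cv2.imwrite('pics/t3.png',t)
go((.5485,.16,.08,89.6))
cv2.imwrite('pics/c.png',cv2.hconcat([s[160:290,150:280].repeat(3,0).repeat(3,1),t[140:270,180:310].repeat(3,0).repeat(3,1)]))
```

```text
[-0.0298 -0.0001  0.0007] [ 0.004  -0.0007 -0.0006]
```

View pics/c.png

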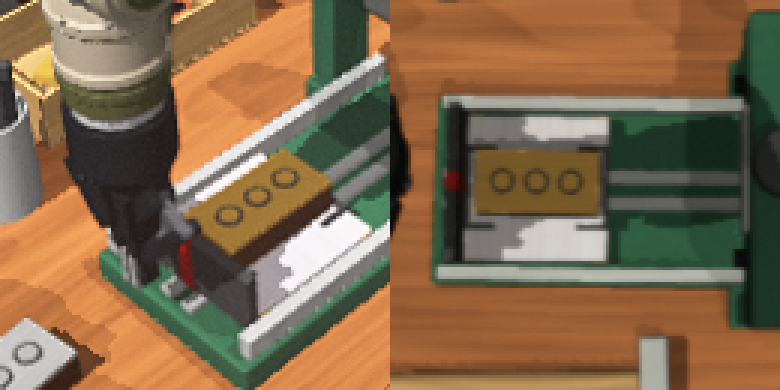

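The block lies flat between the lips, at about (473-603,150-214) in the crop. I check its centre and height against the lips by ray, in both views.

Run:
```python
from h import *
np.set_printoptions(precision=4,suppress=True)
t=cv2.imread("pics/t3.png");s=cv2.imread("pics/s3.png")
m,_=blobs(t,(18,100,60),(32,255,255));m[:180]=0;m[225:]=0;m[:,:200]=0;m[:,260:]=0
m=cv2.morphologyEx(m,cv2.MORPH_CLOSE,np.ones((9,9)))
r=cv2.minAreaRect(cv2.findNonZero(m));P=plane("top",cv2.boxPoints(r),.080);print(r,P,P.mean(0),np.linalg.norm(np.diff(P,axis=0),axis=1))
f=lambda x,y,o:((x-1)/3+o[0],(y-1)/3+o[1])
print("lips",plane("top",[f(478-390,147,(180,140)),f(600-390,227,(180,140)),f(588-390,150,(180,140)),f(480-390,226,(180,140))],.054))
print("sled",plane("top",[f(608-390,118,(180,140)),f(608-390,262,(180,140))],.048))
print("side far/near",plane("side",[f(284,151,(150,160)),f(331,188,(150,160)),f(235,236,(150,160))],.080))
```

```text
((228.5, 200.0), (20.0, 41.0), 90.0) [[0.5765 0.1244 0.08  ]
 [0.5768 0.0152 0.08  ]
 [0.5236 0.0147 0.08  ]
 [0.5231 0.123  0.08  ]] [0.55   0.0693 0.08  ] [0.1092 0.0532 0.1083]
lips [[0.5844 0.1261 0.054 ]
 [0.5119 0.014  0.054 ]
 [0.5818 0.0256 0.054 ]
 [0.5122 0.1223 0.054 ]]
sled [[0.6125 0.008  0.048 ]
 [0.4809 0.0068 0.048 ]]
side far/near [[0.5749 0.0167 0.08  ]
 [0.5167 0.0218 0.08  ]
 [0.5328 0.1108 0.08  ]]
```

Seated: block x 0.523–0.577, inside the lips at 0.512 and 0.584. Now I push on the mark.

In the tool's units: -0.069 m / 0.8 = -0.0863, -0.02 m / 0.8 = -0.025.

Emit:
{"fn": "drive_effector", "kwargs": {
  "motion": [
    [0,-0.0125,0,0.0038,0,0,0],
    [0,-0.025,0,0.0038,0,0,0],
    [0,-0.0338,0,0.0038,0,0,0],
    [0,-0.04,0,0.0038,0,0,0],
    [0,-0.0475,0,0.0038,0,0,0],
    [0,-0.0563,0,0.0038,0,0,0],
    [0,-0.0663,0,0.0038,0,0,0],
    [0,-0.0763,0,0.0038,0,0,0],
    [0,-0.0863,0,0.0038,0,0,0]
  ]
}}

```text
time: 10.55
eef_pos: [0.5466, 0.1203, 0.0756]
orientation: [2.229, 2.214, 0.001]
ft_force: [0.7, 4.8, 2.9]
gripper_width: 0.0002
grasp_force: 2.0
```

Emit:
{"fn": "drive_effector", "kwargs": {
  "motion": [
    [0,-0.01,0,0,0,0,0],
    [0,-0.0225,0,0,0,0,0],
    [0,-0.035,0,0,0,0,0],
    [0,-0.0475,0,0,0,0,0],
    [0,-0.06,0,0,0,0,0],
    [0,-0.0725,0,0,0,0,0],
    [0,-0.085,0,0,0,0,0],
    [0,-0.0975,0,0,0,0,0],
    [0,-0.1063,0,0,0,0,0],
    [0,-0.1138,0,0,0,0,0],
    [0,-0.1188,0,0,0,0,0],
    [0,-0.1225,0,0,0,0,0]
  ]
}}

```text
time: 11.75
eef_pos: [0.5458, 0.0225, 0.0753]
orientation: [2.229, 2.213, -0.0]
ft_force: [1.2, 3.5, 1.0]
gripper_width: 0.0001
grasp_force: 1.7
```

In the tool's units: -0.017 m / 0.8 = -0.0213, 0.001 m / 0.8 = 0.0013.

Emit:
{"fn": "drive_effector", "kwargs": {
  "motion": [
    [0,-0.0038,0.0013,0,0,0,0],
    [0,-0.0075,0.0013,0,0,0,0],
    [0,-0.0113,0.0013,0,0,0,0],
    [0,-0.015,0.0013,0,0,0,0],
    [0,-0.0188,0.0013,0,0,0,0],
    [0,-0.0213,0.0013,0,0,0,0]
  ]
}}

```text
time: 12.35
eef_pos: [0.546, 0.0059, 0.0751]
orientation: [-2.228, -2.213, 0.001]
ft_force: [-3.6, 9.7, 2.1]
gripper_width: -0.0002
grasp_force: 5.0
```

Emit:
{"fn": "drive_effector", "kwargs": {
  "motion": [
    [0,-0.0013,0,0,0,0,0],
    [0,-0.0025,0,0,0,0,0],
    [0,-0.0038,0,0,0,0,0]
  ]
}}

```text
time: 12.65
eef_pos: [0.546, 0.0058, 0.0752]
orientation: [-2.223, -2.212, -0.006]
ft_force: [-2.6, 15.8, 3.1]
gripper_width: 0.0004
grasp_force: 7.9
```

Emit:
{"fn": "drive_effector", "kwargs": {
  "motion": [
    [0,-0.0013,0,0,0,0,0],
    [0,-0.0025,0,0,0,0,0],
    [0,-0.0038,0,0,0,0,0]
  ]
}}

```text
time: 12.95
eef_pos: [0.5459, 0.0056, 0.0753]
orientation: [-2.219, -2.212, -0.013]
ft_force: [-1.2, 25.3, 4.5]
gripper_width: -0.0
grasp_force: 12.6
```

It stopped hard at y 0.0057 with rising force: home, or nearly. I back off, rise, and look to check the travel.

In the tool's units: 0.14 m / 0.8 = 0.175, 0.13 m / 0.8 = 0.1625.

Emit:
{"fn": "drive_effector", "kwargs": {
  "motion": [
    [0,0.0063,0,0,0,0,0],
    [0,0.0375,0,0,0,0,0],
    [0,0.075,0,-0.025,0,0,0],
    [0,0.1125,0,-0.075,0,0,0],
    [0,0.1375,0,-0.1125,0,0,0],
    [0,0.1625,0,-0.125,0,0,0],
    [0,0.175,0,-0.125,0,0,0],
    [0,0.175,0,-0.125,0,0,0]
  ]
}}

```text
time: 13.75
eef_pos: [0.5477, 0.1402, 0.1748]
orientation: [2.227, 2.215, -0.001]
ft_force: [-0.7, 0.7, 0.2]
gripper_width: 0.0001
grasp_force: 0.0
```

Run:
```python
from h import *
np.set_printoptions(precision=4,suppress=True)
s=bot.read_camera('side');t=bot.read_camera('top')
cv2.imwrite('pics/s4.png',s);cv2.imwrite('pics/t4.png',t)
print([(c,list(q)) for c,q in blobs(t,(0,150,90),(6,255,255))[1]],[(c,list(q)) for c,q in blobs(s,(0,150,90),(6,255,255))[1]])
for c,q in blobs(t,(0,150,90),(6,255,255))[1]: print(plane("top",[c],.095))
cv2.imwrite('pics/d.png',cv2.hconcat([s[120:250,200:330].repeat(3,0).repeat(3,1),t[140:270,210:340].repeat(3,0).repeat(3,1)]))
```

```text
[(array([381.7, 157.1]), [np.int32(361), np.int32(148), np.int32(43), np.int32(20), np.int32(720)]), (array([258., 200.]), [np.int32(257), np.int32(198), np.int32(3), np.int32(5), np.int32(15)]), (array([387.1, 222.1]), [np.int32(381), np.int32(216), np.int32(13), np.int32(13), np.int32(145)])] [(array([356.3, 140.6]), [np.int32(350), np.int32(135), np.int32(13), np.int32(13), np.int32(127)]), (array([315. , 144.6]), [np.int32(306), np.int32(137), np.int32(19), np.int32(18), np.int32(221)]), (array([257.9, 211.5]), [np.int32(256), np.int32(203), np.int32(7), np.int32(20), np.int32(84)])]
[[ 0.6636 -0.3367  0.095 ]]
[[ 0.5482 -0.0092  0.095 ]]
[[ 0.4913 -0.3427  0.095 ]]
```

View pics/d.png

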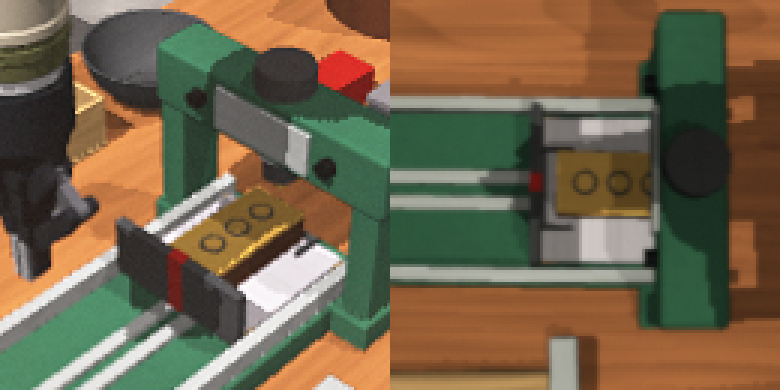

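Run:
```python
from h import *
np.set_printoptions(precision=4,suppress=True)
a=plane("side",[(211.5,243.8),(257.9,211.5)],.068);print("side travel",a,a[0]-a[1])
t0=cv2.imread("pics/top0.png").astype(int);t1=cv2.imread("pics/t4.png").astype(int)
print("start row200 R",t0[200,190:212,2],"\nR-G", (t0[200,190:212,2]-t0[200,190:212,1]))
print("now", t1[200,250:270,2],(t1[200,250:270,2]-t1[200,250:270,1]))
for r in (185,215): print(t0[r,190:212].sum(1),t1[r,248:270].sum(1))
# sled front / machine edges
f=lambda x,y:((x-2)/4+185,(y-2)/4+140)
b=plane("top",[f(48,128),f(38,376)],.03);print("bed +y end",b,"home face y ~",b[:,1].mean()-.175)
```

```text
side travel [[ 0.5564  0.1415  0.068 ]
 [ 0.5563 -0.0119  0.068 ]] [ 0.0001  0.1533 -0.    ]
start row200 R [150 151 150 144 112  62  47  78 136 158 146 126  79  40  31  27  53  84
  86  86  87  88] 
R-G [ 59  60  60  57  33 -20 -34  10  84 125 117 103  66  34  22   6   2   3
   3   4   4   3]
now [ 89  87  79  67  67  67  81  97  98  96  75  50  72  89  92 101 113 112
 112 110] [-3 -3 -2 -3 -2  1 31 75 80 78 51  8  3  3  5 16 28 28 28 29]
[294 294 292 291 272 223 190 184 172 177 165 163 136  56  47 111 203 250
 251 250 246 253] [203 205 204 192 175 172 171 162 131  99  93  97 124 253 350 356 349 344
 352 350 350 350]
[287 284 279 257 186 163 153 155 146 136 133 113  47  42  62  95 104 111
 105 108 106 108] [202 202 188 172 168 165 166 151 146 165 159 141 109 118 140 144 153 159
 178 191 189 190]
bed +y end [[0.6374 0.1669 0.03  ]
 [0.463  0.1683 0.03  ]] home face y ~ -0.007398375145234282
```

Two views give 0.153 m of travel, and the face lies within about 3 mm of home by the bed-edge estimate. I push once more, dead on centre, to make sure it's against the stop.

In the tool's units: -0.137 m / 0.8 = -0.1713, -0.134 m / 0.8 = -0.1675.

Emit:
{"fn": "drive_effector", "kwargs": {
  "motion": [
    [0,-0.0875,0.0013,0.0375,0,0,0],
    [0,-0.0875,0.0013,0.0875,0,0,0],
    [0,-0.0875,0.0013,0.1163,0,0,0],
    [0,-0.0875,0.0013,0.1163,0,0,0],
    [0,-0.125,0.0013,0.1163,0,0,0],
    [0,-0.15,0.0013,0.1163,0,0,0],
    [0,-0.1625,0.0013,0.1163,0,0,0],
    [0,-0.1675,0.0013,0.1163,0,0,0],
    [0,-0.1713,0.0013,0.1163,0,0,0]
  ]
}}

```text
time: 14.75
eef_pos: [0.5482, 0.0057, 0.0835]
orientation: [-2.225, -2.212, -0.01]
ft_force: [0.8, 17.1, 3.5]
gripper_width: 0.0
grasp_force: 7.9
```

Emit:
{"fn": "drive_effector", "kwargs": {
  "motion": [
    [0,-0.0025,0,0,0,0,0],
    [0,-0.005,0,0,0,0,0],
    [0,-0.0075,0,0,0,0,0],
    [0,-0.0075,0,0,0,0,0],
    [0,-0.0075,0,0,0,0,0]
  ]
}}

```text
time: 15.25
eef_pos: [0.5481, 0.0054, 0.0836]
orientation: [-2.215, -2.214, -0.02]
ft_force: [0.8, 25.2, 4.3]
gripper_width: 0.0004
grasp_force: 13.2
```

Emit:
{"fn": "drive_effector", "kwargs": {
  "motion": [
    [0,-0.0038,0,0,0,0,0],
    [0,-0.0063,0,0,0,0,0],
    [0,-0.0063,0,0,0,0,0]
  ]
}}

```text
time: 15.55
eef_pos: [0.548, 0.0051, 0.0838]
orientation: [-2.207, -2.213, -0.032]
ft_force: [0.9, 41.6, 7.4]
gripper_width: 0.0001
grasp_force: 20.9
```

Same stop at 41 N: home. Back off, rise, then cross to the lever.

In the tool's units: -0.2 m / 0.8 = -0.25, -0.15 m / 0.8 = -0.1875.

Emit:
{"fn": "drive_effector", "kwargs": {
  "motion": [
    [0,0.0125,0,0,0,0,0],
    [0,0.0625,0,0,0,0,0],
    [0,0.1,0,0,0,0,0],
    [0,0.1,0,-0.0625,0,0,0],
    [0,0.1,0,-0.125,0,0,0],
    [0,0.1,0,-0.1875,0,0,0],
    [0,0.1,0,-0.25,0,0,0],
    [0,0.1,0,-0.25,0,0,0],
    [0,0.1,0,-0.25,0,0,0]
  ]
}}

```text
time: 16.45
eef_pos: [0.5489, 0.0725, 0.2846]
orientation: [2.226, 2.213, 0.005]
ft_force: [0.1, 0.3, -1.2]
gripper_width: 0.0
grasp_force: 0.0
```

Run:
```python
from h import *
np.set_printoptions(precision=4,suppress=True)
c=np.array([.512,-.347,.02]);a=np.radians(2.7);R=np.array([[np.cos(a),-np.sin(a),0],[np.sin(a),np.cos(a),0],[0,0,1]])
K=lambda d,x:c+R@(.145*np.array([np.sin(d),-np.sin(x)*np.cos(d),np.cos(x)*np.cos(d)]))
for d,x in((-.28,-.2),(-.17,-.2),(0,-.2),(0,.2),(.28,.2)): print(d,x,K(d,x),K(d,x)-[0,0,.019])
print(tri((387.1,222.1),(356.3,140.6)))
go((.487,-.318,.28,92.7))
```

```text
-0.28 -0.2 [ 0.4707 -0.3212  0.1566] [ 0.4707 -0.3212  0.1376]
-0.17 -0.2 [ 0.4862 -0.3198  0.1601] [ 0.4862 -0.3198  0.1411]
0 -0.2 [ 0.5106 -0.3182  0.1621] [ 0.5106 -0.3182  0.1431]
0 0.2 [ 0.5134 -0.3758  0.1621] [ 0.5134 -0.3758  0.1431]
0.28 0.2 [ 0.5533 -0.3728  0.1566] [ 0.5533 -0.3728  0.1376]
(array([ 0.487 , -0.3198,  0.1643]), np.float64(0.0014294606216943902))
[-0.3909 -0.0596  0.0043] [ 0.0043  0.0002 -0.0532]
```

In the tool's units: -0.391 m / 0.8 = -0.4888, -0.0596 m / 0.8 = -0.0745, -0.053 rad / 6.2832 = -0.0084.

Emit:
{"fn": "drive_effector", "kwargs": {
  "motion": [
    [0.07,-0.4888,-0.0745,0,0,0,-0.0084],
    [0.07,-0.4888,-0.0745,0,0,0,-0.0084],
    [0.07,-0.4888,-0.0745,0,0,0,-0.0084],
    [0.07,-0.4888,-0.0745,0,0,0,-0.0084],
    [0.07,-0.4888,-0.0745,0,0,0,-0.0084],
    [0.07,-0.4888,-0.0745,0,0,0,-0.0084],
    [0.07,-0.4888,-0.0745,0,0,0,-0.0084],
    [0.07,-0.4888,-0.0745,0,0,0,-0.0084],
    [0.07,-0.4888,-0.0745,0,0,0,-0.0084],
    [0.07,-0.4888,-0.0745,0,0,0,-0.0084],
    [0.07,-0.4888,-0.0745,0,0,0,-0.0084]
  ]
}}

```text
time: 17.55
eef_pos: [0.4855, -0.3173, 0.2814]
orientation: [-2.167, -2.271, -0.0]
ft_force: [0.1, -0.8, 1.4]
gripper_width: 0.0696
grasp_force: 0.0
```

Run:
```python
from h import *
go((.487,-.3195,.141,92.7))
```

```text
[-0.0025  0.0016  0.1404] [-0.0016 -0.002  -0.0003]
```

The manual's scale: shifts go in shares of 0.8 m and turns go in shares of 2 pi rad. Converting my numbers, 0.143 m / 0.8 = 0.1788, 0.135 m / 0.8 = 0.1688.

Emit:
{"fn": "drive_effector", "kwargs": {
  "motion": [
    [0.07,-0.0031,0.002,0.0625,0,0,0],
    [0.07,-0.0031,0.002,0.1125,0,0,0],
    [0.07,-0.0031,0.002,0.15,0,0,0],
    [0.07,-0.0031,0.002,0.1688,0,0,0],
    [0.07,-0.0031,0.002,0.1788,0,0,0],
    [0.07,-0.0031,0.002,0.1788,0,0,0],
    [0.04,-0.0031,0.002,0.1788,0,0,0],
    [0.03,-0.0031,0.002,0.1788,0,0,0],
    [0.03,-0.0031,0.002,0.1788,0,0,0],
    [0.03,-0.0031,0.002,0.1788,0,0,0],
    [0.03,-0.0031,0.002,0.1788,0,0,0]
  ],
  "squeeze": 25
}}

```text
time: 18.65
eef_pos: [0.4881, -0.3216, 0.1409]
orientation: [2.168, 2.27, 0.001]
ft_force: [-0.3, 1.1, 6.5]
gripper_width: 0.0346
grasp_force: 24.7
```

Run:
```python
from h import *
go((.5106,-.3182,.141,92.7),(.512,-.347,.142,92.7),(.5134,-.3758,.141,92.7),(.5560,-.3728,.137,92.7))
```

```text
[ 0.0024  0.0226 -0.0001] [ 0.0021  0.0014 -0.0011]
[-0.0265  0.0227 -0.001 ] [ 0.0021  0.0014 -0.0011]
[-0.0553  0.0227  0.    ] [ 0.0021  0.0014 -0.0011]
[-0.0543  0.0654  0.0041] [ 0.0021  0.0014 -0.0011]
```

In the tool's units: 0.0226 m / 0.8 = 0.0283, -0.001 m / 0.8 = -0.0013.

Emit:
{"fn": "drive_effector", "kwargs": {
  "motion": [
    [0.03,0,0.005,0,0,0,0],
    [0.03,0,0.0113,0,0,0,0],
    [0.03,0,0.0175,-0.0013,0,0,0],
    [0.03,0,0.0238,-0.0013,0,0,0],
    [0.03,0,0.0283,-0.0013,0,0,0],
    [0.03,0,0.0283,-0.0013,0,0,0],
    [0.03,0,0.0283,-0.0013,0,0,0]
  ]
}}

```text
time: 19.35
eef_pos: [0.5087, -0.3206, 0.1411]
orientation: [-2.17, -2.27, 0.004]
ft_force: [-4.3, -0.1, 7.1]
gripper_width: 0.0343
grasp_force: 25.6
```

Run:
```python
from h import *
np.set_printoptions(precision=4,suppress=True)
t=bot.read_camera('top');s=bot.read_camera('side')
for n,i in(("t",t),("s",s)): print([(c,list(q)) for c,q in blobs(i,(0,150,60),(6,255,255))[1]])
go((.512,-.375,.142,92.7))
```

```text
[(array([381. , 157.5]), [np.int32(358), np.int32(148), np.int32(46), np.int32(21), np.int32(785)]), (array([258.5, 200.5]), [np.int32(257), np.int32(198), np.int32(4), np.int32(6), np.int32(24)]), (array([383.5, 213.6]), [np.int32(380), np.int32(207), np.int32(8), np.int32(14), np.int32(77)])]
[(array([344.3, 137.4]), [np.int32(343), np.int32(134), np.int32(3), np.int32(8), np.int32(19)]), (array([315. , 144.6]), [np.int32(306), np.int32(137), np.int32(19), np.int32(17), np.int32(222)]), (array([258.1, 212.4]), [np.int32(256), np.int32(203), np.int32(7), np.int32(21), np.int32(96)])]
[-0.0545  0.0009 -0.0008] [-0.0024  0.0011 -0.0021]
```

In the tool's units: -0.02 m / 0.8 = -0.025, -0.015 m / 0.8 = -0.0188.

Emit:
{"fn": "drive_effector", "kwargs": {
  "motion": [
    [0.03,0,0.0019,0,0,0,0],
    [0.03,-0.0063,0.0019,0,0,0,0],
    [0.03,-0.0125,0.0019,0,0,0,0],
    [0.03,-0.0188,0.0019,-0.0013,0,0,0],
    [0.03,-0.025,0.0019,-0.0013,0,0,0]
  ]
}}

```text
time: 19.95
eef_pos: [0.5122, -0.34, 0.1427]
orientation: [2.17, 2.271, 0.0]
ft_force: [-1.9, 2.1, 5.7]
gripper_width: 0.0343
grasp_force: 26.0
```

In the tool's units: -0.038 m / 0.8 = -0.0475, -0.036 m / 0.8 = -0.045.

Emit:
{"fn": "drive_effector", "kwargs": {
  "motion": [
    [0.03,-0.0075,0,0,0,0,0],
    [0.03,-0.015,0,0,0,0,0],
    [0.03,-0.0225,0,0,0,0,0],
    [0.03,-0.03,0,0.0013,0,0,0],
    [0.03,-0.0375,0,0.0013,0,0,0],
    [0.03,-0.045,0,0.0013,0,0,0],
    [0.03,-0.0475,0,0.0013,0,0,0],
    [0.03,-0.0475,0,0.0013,0,0,0]
  ]
}}

```text
time: 20.75
eef_pos: [0.5138, -0.378, 0.1392]
orientation: [-2.169, -2.27, 0.0]
ft_force: [-0.8, 0.3, -4.2]
gripper_width: 0.0344
grasp_force: 25.8
```

```bash
python3 -c "
from h import *
go((.5134,-.3758,.142,92.7),(.5560,-.3728,.138,92.7))"
```

```text
[ 0.0023 -0.0003 -0.0028] [-0.0014 -0.001  -0.0015]
[0.0033 0.0424 0.0012] [-0.0014 -0.001  -0.0015]
```

In the tool's units: -0.002 m / 0.8 = -0.0025, -0.001 m / 0.8 = -0.0013.

Emit:
{"fn": "drive_effector", "kwargs": {
  "motion": [
    [0.03,-0.0025,0,-0.0013,0,0,0],
    [0.03,-0.0025,0,-0.0013,0,0,0]
  ]
}}

```text
time: 20.95
eef_pos: [0.5134, -0.3784, 0.1394]
orientation: [-2.166, -2.269, -0.001]
ft_force: [-0.3, 4.8, -11.2]
gripper_width: 0.0346
grasp_force: 26.2
```

Emit:
{"fn": "drive_effector", "kwargs": {
  "motion": [
    [0.03,0.0013,0.0063,0,0,0,0],
    [0.03,0.0013,0.0138,0,0,0,0],
    [0.03,0.0013,0.0213,0,0,0,0],
    [0.03,0.0013,0.0288,0.0013,0,0,0],
    [0.03,0.0013,0.0363,0.0025,0,0,0],
    [0.03,0.0013,0.0438,0.0038,0,0,0],
    [0.03,0.0013,0.0488,0.005,0,0,0],
    [0.03,0.0013,0.0513,0.005,0,0,0]
  ]
}}

```text
time: 21.75
eef_pos: [0.5551, -0.377, 0.1381]
orientation: [-2.169, -2.272, 0.003]
ft_force: [-6.2, 2.3, -5.1]
gripper_width: 0.0345
grasp_force: 25.7
```

Emit:
{"fn": "drive_effector", "kwargs": {
  "motion": [
    [0.03,0,0.0013,0,0,0,0],
    [0.03,0,0.0025,0,0,0,0],
    [0.03,0,0.0038,0,0,0,0]
  ]
}}

```text
time: 22.05
eef_pos: [0.5568, -0.3768, 0.1378]
orientation: [-2.169, -2.27, 0.004]
ft_force: [-9.1, 2.5, -3.3]
gripper_width: 0.0344
grasp_force: 25.7
```

In the tool's units: 0.004 m / 0.8 = 0.005, 0.002 m / 0.8 = 0.0025.

Emit:
{"fn": "drive_effector", "kwargs": {
  "motion": [
    [0.03,0,0.0025,0,0,0,0],
    [0.03,0,0.005,0,0,0,0],
    [0.03,0,0.005,0,0,0,0]
  ]
}}

```text
time: 22.35
eef_pos: [0.5589, -0.3767, 0.1373]
orientation: [-2.167, -2.267, 0.009]
ft_force: [-14.7, 2.6, -2.8]
gripper_width: 0.0345
grasp_force: 25.9
```

Emit:
{"fn": "drive_effector", "kwargs": {
  "motion": [
    [0.03,0,0.0025,0,0,0,0],
    [0.03,0,0.0038,0,0,0,0],
    [0.03,0,0.0038,0,0,0,0]
  ]
}}

```text
time: 22.65
eef_pos: [0.5604, -0.3766, 0.137]
orientation: [-2.167, -2.264, 0.011]
ft_force: [-17.6, 1.8, -0.9]
gripper_width: 0.0346
grasp_force: 26.1
```

In the tool's units: -0.15 m / 0.8 = -0.1875, -0.14 m / 0.8 = -0.175.

Emit:
{"fn": "drive_effector", "kwargs": {
  "motion": [
    [0.075,0,0,0,0,0,0],
    [0.075,0,-0.0025,0,0,0,0],
    [0.075,0,-0.0038,0,0,0,0],
    [0.075,0,-0.005,0,0,0,0],
    [0.075,0,-0.005,0,0,0,0],
    [0.075,0,-0.005,-0.0375,0,0,0],
    [0.075,0,-0.005,-0.0875,0,0,0],
    [0.075,0,-0.005,-0.1375,0,0,0],
    [0.075,0,-0.0625,-0.175,0,0,0],
    [0.075,0,-0.125,-0.175,0,0,0],
    [0.075,0,-0.1875,-0.175,0,0,0],
    [0.075,0,-0.1875,-0.175,0,0,0]
  ]
}}

```text
time: 23.85
eef_pos: [0.411, -0.383, 0.2784]
orientation: [-2.173, -2.268, 0.002]
ft_force: [-0.0, 0.3, -0.0]
gripper_width: 0.0751
grasp_force: 0.0
```

Run:
```python
from h import *
np.set_printoptions(precision=4,suppress=True)
t=bot.read_camera('top');s=bot.read_camera('side')
for n,i in(("t",t),("s",s)): print([(c,list(q)) for c,q in blobs(i,(0,150,60),(6,255,255))[1]])
cv2.imwrite('pics/e.png',cv2.hconcat([cv2.resize(t[165:255,345:435],(390,390),interpolation=2),cv2.resize(s[105:195,300:390],(390,390),interpolation=2)]))
```

```text
[(array([381.1, 157.4]), [np.int32(358), np.int32(148), np.int32(46), np.int32(21), np.int32(781)]), (array([406.7, 194.8]), [np.int32(400), np.int32(188), np.int32(15), np.int32(14), np.int32(161)]), (array([258.5, 200.4]), [np.int32(257), np.int32(197), np.int32(4), np.int32(7), np.int32(25)])]
[(array([346.9, 125.6]), [np.int32(341), np.int32(120), np.int32(13), np.int32(12), np.int32(134)]), (array([315. , 144.6]), [np.int32(306), np.int32(137), np.int32(19), np.int32(17), np.int32(221)]), (array([258.2, 212.5]), [np.int32(256), np.int32(203), np.int32(7), np.int32(21), np.int32(98)])]
```

View pics/e.png

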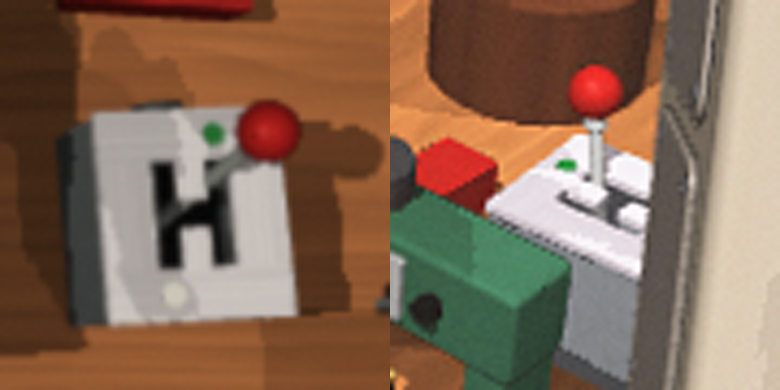

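The lever stands in the front-right part, knob at (406.7,194.8) top and (346.9,125.6) side. I triangulate it for the angles.

Run:
```python
from h import *
np.set_printoptions(precision=4,suppress=True)
c=np.array([.512,-.347,.02]);a=np.radians(2.7);R=np.array([[np.cos(a),-np.sin(a),0],[np.sin(a),np.cos(a),0],[0,0,1]])
for p,q in(((386.9,222.15),(356.25,140.55)),((406.7,194.8),(346.9,125.6))):
    k,e=tri(p,q); v=R.T@(k-c); print(k,e,v,"drive",np.arcsin(v[0]/.145),"cross",np.arctan2(-v[1],v[2]))
    print(R.T@(plane("top",[p],.1566)[0]-c))
```

```text
[ 0.4868 -0.3191  0.1649] 0.0013896986913693836 [-0.0239  0.029   0.1449] drive -0.1652739185265591 cross -0.197900422921115
[-0.024   0.026   0.1366]
[ 0.5538 -0.3728  0.1597] 0.0017686320921451594 [ 0.0406 -0.0278  0.1397] drive 0.2837035089178809 cross 0.19606076885817997
[ 0.0402 -0.0295  0.1366]
```

Drive is 0.28 and cross 0.20: the lever is at the end of the right slot. The sled mark hasn't moved, so I hand in.

```bash
python3 -c "
from plant import bot
print(bot.finish_job())"
```

```text
the job is handed in; nothing more can be done
None
```

The job is handed in: the brass block lies face up in the sled, the sled is pushed home against its stop, and the lever is at the forward end of the right slot by the green dot, done in about 24 s.

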